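Snap one sewing-box lid shut, hold the other half open

ROBOT

A 6-joint arm with a two-finger parallel gripper is mounted at the origin on the work surface. World frame = base frame: x ahead of the robot, y to its left, z up, the work surface at z = 0. Lengths are in m, angles in rad, forces in N, time in s.
With the tool pointing down it reaches from about 0.25 to 0.8 m from the base axis. Payload 3.9 kg.
Tool frame: the origin (TCP) lies midway between the tips of the shut fingers; the grasp point (between the pads) lies 19 mm behind it; z points along the fingers, y is the line along which they close (so a half turn about z gives the same grasp; the last joint's range is limited). The gripper opens to 85 mm and grips with 20 to 120 N. Pads are 22 mm wide; open, the fingers measure 114 mm over their backs; the gripper's body (76 mm by 85 mm) begins 54 mm behind the grasp point. The pads swing forward as they close: fully open they stand 13 mm farther back than shut.
Start: joints at [1.116, 0.26, -0.138, 1.173, 0, 1.571], TCP at [0.231, 0.472, 0.231] pointing down, gripper open.
Joint ranges: [-2.78, 2.78], [-0.83, 1.72], [-1.28, 1.37], [-1.9, 2.12], [-1.57, 1.48], [-3.14, 3.14]. Speed limits (rad/s): [2.57, 2.57, 3.14, 3.14, 3.14, 3.14].

INTERFACE

Orientations are given as a rotation vector (axis times angle).
In Python, from cell import move_pose, move_straight, set_joints, gripper_to, wait, solve_ik, grab_frame, camera_model, PlanningError, job_done, get_time_s, get_joints, get_qvel, get_tau, get_tool_pos, get_ee_rot, get_ft_force, get_torque, get_width, get_grasp_force gives the robot as it stands. Calls block until the motion is done:
- move_pose(position, orientation): joint-space move of the TCP to a pose.
- move_straight(position, rotation=None, v=0.15, guard=None): straight line of the TCP; rotation=None keeps the orientation; v is the mean speed in m/s. With guard (N) it stops when the force on the tool has changed by that much, and returns True; else False.
- set_joints(angles): joint-space move.
- gripper_to(opening, force=None): opening from 0.0 (shut) to 1.0 (fully open); force is the grip in N (None keeps the last); returns when the fingers have stopped.
- wait(seconds).
- solve_ik(position, orientation): joint angles nearest the present ones, or None.
- grab_frame(name): name is "scene" or "side" or "wrist"; returns the picture (420x560x3 uint8, red, green, blue); there is no depth.
- camera_model(name): a dict with "fovy" (degrees; the focal length in pixels is half the picture's height over the tangent of half this angle, whatever the lens; pixels are square), "cx", "cy" (the principal point, pixels), "rvec" (rotation vector, rad) and "tvec" (3), from world to camera coordinates, as OpenCV has them; the wrist camera has in their place "mount" (4x4, takes a point from camera to tool coordinates, whose origin is the TCP and whose axes are the flange's). Camera axes: x right, y down, z forward; pixel columns grow to the right and rows downward; lengths in m; the calibration is good to about 2 mm. A picture is of the moment at which its call begins: read the wrist's pose just before it. camera_model takes no time and is no camera call.
A pose or a line that the arm cannot do raises PlanningError and nothing moves.
- job_done(): hands the job in; it is judged then, once.
Readings, each from a call of its own:
- get_time_s(): time.
- get_joints(): joint angles.
- get_qvel(): joint speeds.
- get_tau(): joint torques, N m.
- get_tool_pos(): TCP position.
- get_ee_rot(): TCP orientation.
- get_ft_force(): force on the tool from outside, world axes, zero at the start.
- get_torque(): the same for the moment, N m.
- get_width(): opening from 0.0 (shut) to 1.0 (fully open).
- get_grasp_force(): force on a finger pad.
Only numpy, scipy, OpenCV 4.12 (cv2) and the standard library are available. Lean on these libraries where they do the work, as an engineer would, in place of code of your own. Each camera call takes 0.05 s, during which the arm holds its last target. There are 200 camera calls.

TASK

The sewing box stands between us with its two lids back to back under the carrying handle. Press the lid on your side, which is standing part open, right down until its catch snaps and it lies flush. Then lift the other lid, the one on my side, halfway, to 45 degrees, and finish while still holding it there with the fingers so that I can choose a reel: its stay is broken and it drops if you let go. Leave the books, mug, spectacles and toy dog where they are.

Things in the scene. Friction and masses are not known exactly. Their poses are not given: they have to be found in the camera images.
- sewing_box: Brown wooden twin-lid sewing box, fixed, 270 mm deep (x) by 320 mm wide (y); rim 140 mm above the table, tops of the shut lids 152 mm. Origin: centre of its underside; x points away from the robot, from near to far lid (yaw within 0.4 rad). Over its middle runs a fixed carrying handle: bar 36 mm wide (x), 316 mm long (y), 197 to 217 mm above the table, a post at each end.
- button_lid (a joint): Near lid's opening angle, rad: 0 shut and flush, grows as its robot-side edge rises; starts 0.35 to 0.8, stop 1.45. Board 125 (hinge to free edge) x 320 x 12 mm. Stiff hinge (0.2 N m friction): stays where left. Near 0.12 it meets a sprung ball catch: about 10 N down near the free edge takes it past, then it snaps to 0 and stays. Left on the catch (about 0.1) it is not shut.
- button_lid_hinge (a point): Middle of the near lid's hinge line, 15 mm on the robot side of the box's middle, 152 mm above the table, level with the lid's upper face. Axes of the lid: its x points from the free edge to the hinge, y along the hinge, z out of the lid's upper face.
- button_lid_knob (a point): Centre of the near lid's knob head, 105 mm from the hinge line and 27 mm above the lid's upper face. The knob is a dark turned wooden one, 36 mm tall on the lid's upper face in the middle of its width: a 28 mm diameter head 16 mm tall on a 16 mm diameter neck.
- reel_lid (a joint): Far lid's opening angle, rad: 0 shut (its start), grows as its far edge rises and swings back towards the handle; stop 1.45; 45 degrees is 0.785. Board 125 (hinge to free edge) x 320 x 12 mm, 0.28 kg give or take 30 percent. No catch, hardly any friction: it falls shut from any angle when let go.
- reel_lid_hinge (a point): Middle of the far lid's hinge line, 15 mm beyond the box's middle, 152 mm above the table, level with the lid's upper face. Axes of the lid: its x points from the hinge to the free edge, y along the hinge, z out of the lid's upper face.
- reel_lid_knob (a point): Centre of the far lid's knob head, 105 mm from the hinge line and 27 mm above the lid's upper face; same knob (28 mm diameter head 16 mm tall on a 16 mm neck, 36 mm tall in all). Axes as for the far lid.
- books: Bystander: pile of three books, about 210 x 150 x 70 mm, lying to the left of the box. Origin: centre of its underside.
- mug: Bystander: striped mug, 84 mm diameter, 95 mm tall, handle on its own +y side, to the right of the box. Origin: centre of its underside.
- spectacles: Bystander: open spectacles standing on their rims and ear ends, 130 mm wide, 140 mm long, 45 mm tall, on the table beyond the box. Origin: on the table midway under the rims, temples along its +x.
- toy_dog: Bystander: wooden toy dog, about 110 x 62 x 102 mm, to the right of the box nearer the robot. Origin: on the table under its middle.

How it is judged:
On the way, in this order (a step that is already met when the one before it is completed fails the run):
1. the near lid is pressed shut past its catch while the far lid is still down (value of joint button_lid below 0.03 rad and value of joint reel_lid below 0.15 rad), for 0.2 s.
2. the far lid is raised and held at about 45 degrees by the fingers (value of joint reel_lid between 0.66 and 0.91 rad and contact force between the fingers and reel_lid above 0.5 N), for 0.3 s.
At the end, for the whole second after the job is handed in: The near lid is shut past its catch (below 0.03 rad), and the far lid is kept still at 45 degrees (0.66 to 0.91 rad, within 7 degrees, slower than 0.05 rad/s) by the gripper's fingers (more than 0.5 N on it) with no other object propping it (all of step 2 and value of joint button_lid below 0.03 rad and velocity of joint reel_lid between -0.05 and 0.05 rad/s and contact force between reel_lid and books below 0.1 N and contact force between reel_lid and mug below 0.1 N and contact force between reel_lid and spectacles below 0.1 N and contact force between reel_lid and toy_dog below 0.1 N); the arm keeps its last pose, push and grip.
It fails at once if the books are pushed more than 25 mm (distance of books from where it was at the start of the episode above 0.025 m).
It fails at once if the mug is pushed more than 25 mm or tipped (distance of mug from where it was at the start of the episode above 0.025 m or angle between mug's own z axis and vertical above 0.5 rad).
It fails at once if the spectacles are pushed more than 25 mm (distance of spectacles from where it was at the start of the episode above 0.025 m).
It fails at once if the toy dog is pushed more than 25 mm or tipped (distance of toy_dog from where it was at the start of the episode above 0.025 m or angle between toy_dog's own z axis and vertical above 0.5 rad).
It also fails if it takes over 45 s, if anything falls off the work surface, if the arm or the gripper's body presses on something with over 40 N, if the wrist force passes 120 N, or if a joint passes its speed limit or range.

## Working session

There is one attempt and no reset: what is moved stays moved. The work goes in short steps, each a Python script; the robot and the scene stay as the last script left them, time stands still between calls to the robot, and variables do not carry over. Pictures are saved under pics/ and viewed, at most 10 in all, crops included, and the job is handed in when it is done.

```bash
ls; mkdir -p pics; python3 - <<'E'
from cell import *
import cv2,numpy as np
for n in("scene","side"):
    f=grab_frame(n); np.save(f"pics/{n}.npy",f)
    cv2.imwrite(f"pics/{n}1.png",cv2.resize(f[:,:,::-1],(800,600),interpolation=cv2.INTER_CUBIC)); print(camera_model(n))
print(camera_model("wrist")); print(get_tool_pos(),get_ee_rot(),get_time_s(),get_ft_force())
E
```

```text
pics
{'fovy': 42.4696370950727, 'cx': 282.0195058816041, 'cy': 205.9381077733989, 'rvec': array([ 0.9848824 ,  2.23884138, -1.23904403]), 'tvec': array([ 0.33941167, -0.12724226,  2.0370537 ])}
{'fovy': 42.5928046567167, 'cx': 279.9847720727244, 'cy': 219.26438281017732, 'rvec': array([ 2.08729763, -0.90159094,  0.43609153]), 'tvec': array([-0.3369092 ,  0.37303909,  1.23512613])}
{'fovy': 61.01724916935531, 'cx': 286.5498397631079, 'cy': 212.9063835524543, 'mount': array([[ 9.24565434e-04, -9.64861382e-01, -2.62757793e-01,
         6.52950279e-02],
       [ 9.99999563e-01,  8.55395398e-04,  3.77636919e-04,
        -2.87826021e-04],
       [-1.39605473e-04, -2.62758028e-01,  9.64861751e-01,
        -1.42005817e-01],
       [ 0.00000000e+00,  0.00000000e+00,  0.00000000e+00,
         1.00000000e+00]])}
[0.23033356 0.47106893 0.23054435] [-7.08180158e-01 -3.06030811e+00  2.72948383e-03] 0.1 [-0.29024795  0.40514969 -0.60186563]
```

View pics/scene1.png

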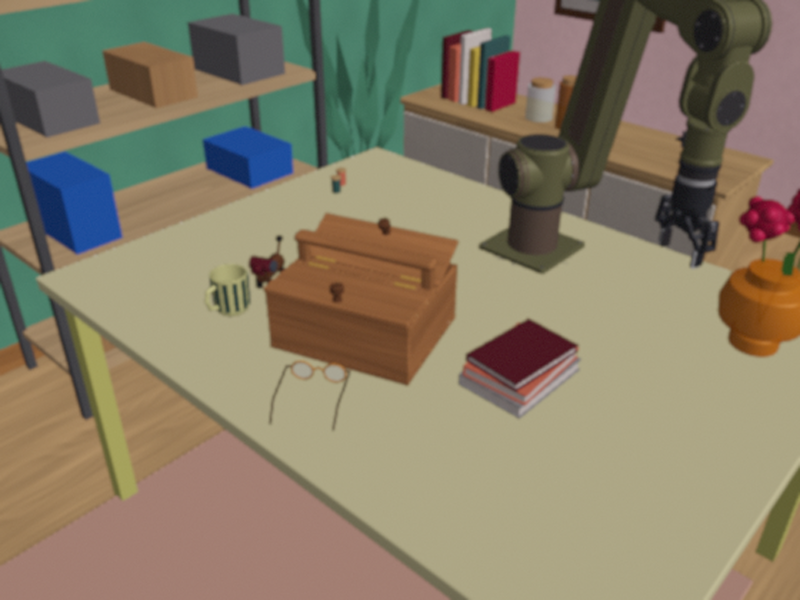

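View pics/side1.png

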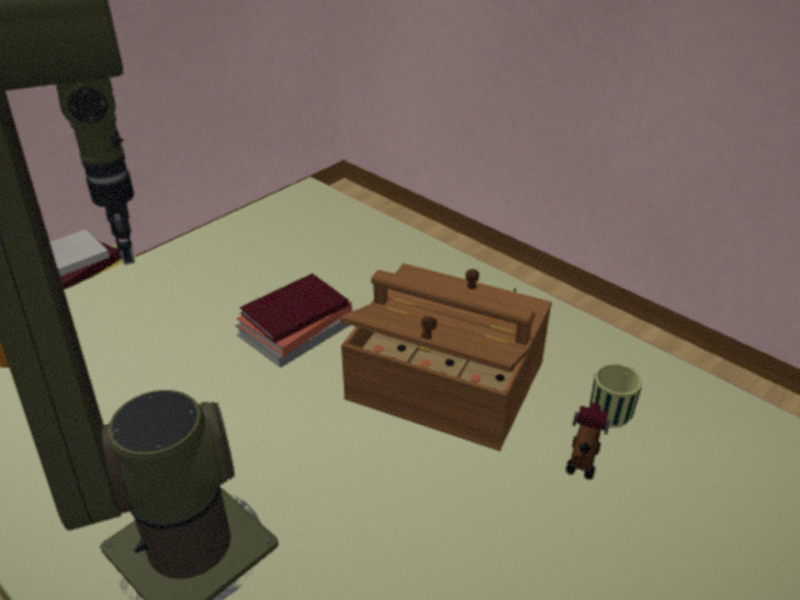

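The scene view shows the far knob at about (337,289) and the part-open near lid's knob at (385,226). The side view shows them at (472,275) and (429,324). I'll fit the box pose and lid angle from corners and knobs in both views.

```bash
cat > fit.py <<'E'
from cell import camera_model
import numpy as np, cv2
from scipy.optimize import least_squares
def proj(n,P):
    m=camera_model(n); f=210/np.tan(np.radians(m["fovy"]/2))
    K=np.array([[f,0,m["cx"]],[0,f,m["cy"]],[0,0,1]])
    return cv2.projectPoints(np.array(P,float).reshape(-1,1,3),m["rvec"],m["tvec"],K,None)[0].reshape(-1,2)
def box(p,L):   # box frame -> world
    c,s=np.cos(p[2]),np.sin(p[2]); L=np.atleast_2d(np.array(L,float))
    return np.c_[p[0]+c*L[:,0]-s*L[:,1], p[1]+s*L[:,0]+c*L[:,1], L[:,2]]
def near(a,r,y,h): # r from hinge, h above upper face
    return [-.015-r*np.cos(a)+h*np.sin(a), y, .152+r*np.sin(a)+h*np.cos(a)]
def far(a,r,y,h): return [.015+r*np.cos(a)-h*np.sin(a), y, .152+r*np.sin(a)+h*np.cos(a)]
def pts(p):
    a=p[3]
    return {"fk":far(0,.105,0,.027),"nk":near(a,.105,0,.027),
     "bfl":[.135,.16,0],"bfr":[.135,-.16,0],"bnl":[-.135,.16,0],"bnr":[-.135,-.16,0],
     "tfl":[.14,.16,.152],"tfr":[.14,-.16,.152],"lnl":near(a,.125,.16,0),"lnr":near(a,.125,-.16,0)}
E
cat > run1.py <<'E'
from fit import *
obs={"scene":{"fk":(337,289),"nk":(385,226),"bfl":(408,382),"bfr":(272,348),"bnl":(457,311),"tfr":(267,290),"tfl":(413,332)},
"side":{"fk":(472,275),"nk":(429,324),"bnr":(501,449),"bnl":(345,400),"tfr":(550,301),"tfl":(402,265),"lnl":(343,319),"lnr":(518,366)}}
def res(p):
    P=pts(p); return np.concatenate([(proj(n,box(p,[P[k] for k in o]))-np.array(list(o.values()))/1.42857).ravel() for n,o in obs.items()])
r=least_squares(res,[.5,0,0,.5],loss="soft_l1"); print(r.x); 
i=0
for n,o in obs.items():
    for k in o: print(n,k,res(r.x)[i:i+2].round(1)); i+=2
for k,v in pts(r.x).items(): 
    if k in("fk","nk"): print(k,box(r.x,v))
E
python3 run1.py; python3 - <<'E'
import numpy as np,cv2
f=np.load("pics/scene.npy")[145:270,180:325,::-1]; cv2.imwrite("pics/c1.png",cv2.resize(f,None,fx=4.5,fy=4.5,interpolation=cv2.INTER_CUBIC))
f=np.load("pics/side.npy")[180:315,235:390,::-1]; cv2.imwrite("pics/c2.png",cv2.resize(f,None,fx=4.4,fy=4.4,interpolation=cv2.INTER_CUBIC))
E
```

```text
[ 0.57810405 -0.04408416  0.34863498  0.38723484]
scene fk [ 0.7 -0.8]
scene nk [-1.2 -1.8]
scene bfl [1.4 1.6]
scene bfr [-1.  -0.2]
scene bnl [-1.8  3.1]
scene tfr [-2.9 -1.5]
scene tfl [-2.2 -6.8]
side fk [-1.1 -0.8]
side nk [0.3 0.1]
side bnr [0.8 0.4]
side bnl [-0.7  0.2]
side tfr [ 0.6 -1.8]
side tfl [-1.4 -2.2]
side lnl [-2.2 -0.1]
side lnr [-3.7  0.2]
fk [[ 0.69088484 -0.00309033  0.179     ]]
nk [[ 0.48221269 -0.07893898  0.21665193]]
```

View pics/c1.png

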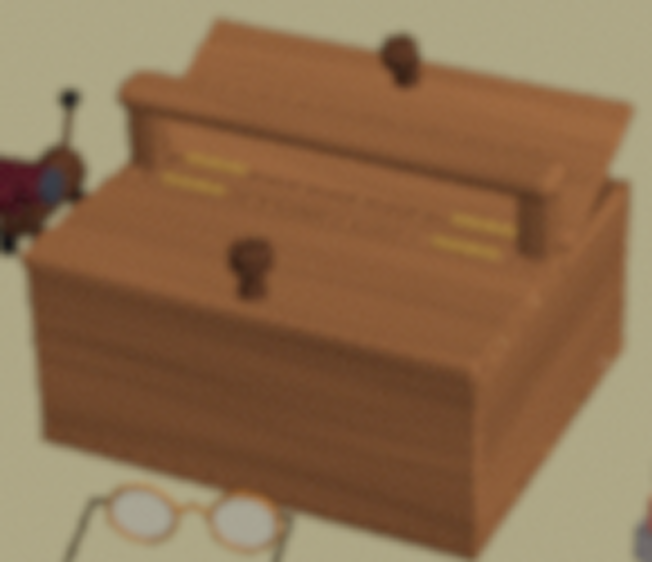

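View pics/c2.png

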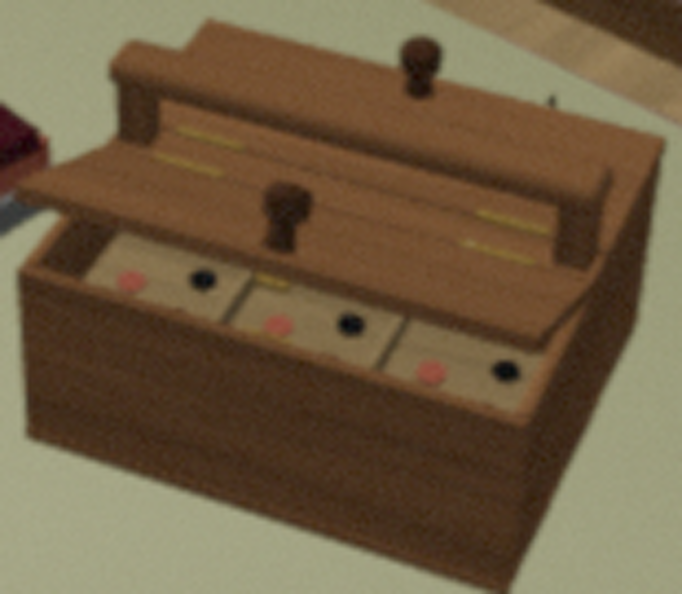

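The crops give the knob heads and corners to better than 1 px. In the scene crop the far knob is at (251,256), and in the side crop the near knob is at (287,201). Refitting.

```bash
cat > run2.py <<'E'
from fit import *
import fit
obs={"scene":{"fk":(251,254),"nk":(401,54),"bfl":(474,557),"bfr":(43,438),"bnl":(624,350),"tfr":(28,257),"tfl":(477,370),"lnl":(633,105),"lnr":(218,18)},
"side":{"fk":(421,55),"nk":(287,202),"bnr":(510,592),"bnl":(29,437),"tfr":(663,143),"tfl":(208,20),"lnl":(19,188),"lnr":(543,333),"rnl":(22,270),"rnr":(527,422)}}
SC={"scene":(4.5,180,145),"side":(4.4,235,180)}
P0=fit.pts
def pts(p): d=P0(p); d.update(rnl=[-.135,.16,.14],rnr=[-.135,-.16,.14]); return d
def res(p):
    P=pts(p); o_=[]
    for n,o in obs.items():
        s,x,y=SC[n]; uv=(np.array(list(o.values()))+.5)/s-.5+[x,y]
        o_.append((proj(n,box(p,[P[k] for k in o]))-uv).ravel())
    return np.concatenate(o_)
r=least_squares(res,[.57,-.04,.3,.4],loss="soft_l1"); print(r.x.tolist()); 
i=0
for n,o in obs.items():
    for k in o: print(n,k,res(r.x)[i:i+2].round(1)); i+=2
for k,v in pts(r.x).items(): 
    if k in("fk","nk"): print(k,box(r.x,v))
E
python3 run2.py
```

```text
[0.5792529356285421, -0.043857617401497934, 0.3289408130385878, 0.3970296348345061]
scene fk [0.2 0.4]
scene nk [-0.1 -0.1]
scene bfl [0.6 1.2]
scene bfr [-0.3  0.9]
scene bnl [ 0.1 -0.8]
scene tfr [-2.3 -0.7]
scene tfl [-0.3 -0.6]
scene lnl [ 0.3 -0.6]
scene lnr [-0.7 -0.2]
side fk [ 0.  -0.4]
side nk [0.3 0.5]
side bnr [-0.1  0.8]
side bnl [-0.5 -0. ]
side tfr [ 1.2 -2.5]
side tfl [-0.4 -1.4]
side lnl [-1.  -0.8]
side lnr [-0.3  0.9]
side rnl [-1.4 -0.4]
side rnr [0.6 0.4]
fk [[ 0.69281914 -0.00509272  0.179     ]]
nk [[ 0.48329701 -0.07661139  0.21750125]]
```

```bash
cat > h.py <<'E'
from cell import *
from fit import *
from scipy.spatial.transform import Rotation as Ro
p=[0.57925,-0.04386,0.32894,0.397]
def rot(a,s=1):  # tool tilted with far lid by a; s: tool x along +/-lid x
    c,q=np.cos(p[2]),np.sin(p[2])
    B=np.array([[c,-q,0],[q,c,0],[0,0,1]])
    z=B@[np.sin(a),0,-np.cos(a)]; x=s*(B@[np.cos(a),0,np.sin(a)])
    return Ro.from_matrix(np.c_[x,np.cross(z,x),z]).as_rotvec()
def tip(a,h=.006): return box(p,far(a,.105,0,h))[0]
E
python3 - <<'E'
from h import *
for s in(1,-1):
    print(s,[None if (q:=solve_ik(tip(a),rot(a,s))) is None else q.__array__().round(2).tolist() if hasattr(q,'__array__') else np.round(q,2).tolist() for a in(0,.2,.4,.6,.785)])
    q=solve_ik(box(p,[-.125,.05,.152])[0],rot(0,s)); print(q)
E
```

```text
1 [[-0.01, 0.58, 0.19, 1.18, -0.0, 2.81], [-0.04, 0.43, -0.04, 0.91, 0.07, 2.78], [-0.09, 0.29, -0.27, 0.64, 0.16, 2.76], [-0.14, 0.18, -0.49, 0.35, 0.26, 2.75], [-0.2, 0.11, -0.69, 0.06, 0.36, 2.75]]
[-8.28154443e-02  1.79524126e-01 -4.63815846e-01  9.27456355e-01
 -4.44089210e-16  2.72983721e+00]
-1 [[-0.01, 0.58, 0.19, 1.18, 0.0, -0.34], [-0.04, 0.43, -0.04, 0.91, 0.07, -0.36], [-0.09, 0.29, -0.27, 0.64, 0.16, -0.39], [-0.14, 0.18, -0.49, 0.35, 0.26, -0.4], [-0.2, 0.11, -0.69, 0.06, 0.36, -0.39]]
[-0.08281544  0.17952413 -0.46381585  0.92745635  0.         -0.41175544]
```

```bash
python3 - <<'E'
from h import *
gripper_to(0.0,40)
P=box(p,[-.125,.05,.152])[0]
move_pose(P+[0,0,.15],rot(0))
f0=get_ft_force(); print(get_tool_pos(),P,f0,get_time_s())
print(move_straight(P+[0,0,-.012],v=.04,guard=30)); print(get_tool_pos(),get_ft_force()-f0,get_time_s())
wait(.4); print(get_tool_pos(),get_ft_force()-f0)
move_straight(P+[0,0,.13],v=.15)
f=grab_frame("side"); g=grab_frame("scene")
cv2.imwrite("pics/s3.png",np.hstack([cv2.resize(f[170:320,230:395,::-1],None,fx=2.4,fy=2.4,interpolation=cv2.INTER_CUBIC),cv2.resize(g[130:280,180:345,::-1],None,fx=2.4,fy=2.4,interpolation=cv2.INTER_CUBIC)]))
print(get_time_s())
E
```

```text
[ 0.4448635  -0.03628246  0.30183755] [ 0.44479984 -0.03692074  0.152     ] [-0.51106755  0.37375391  0.05165955] 2.875
True
[ 0.44497404 -0.03688134  0.15194585] [-1.32891738 -0.12356235  7.21295642] 6.1833
[ 0.44498103 -0.0368695   0.1519488 ] [ 0.16434701 -0.64065397  6.11975214]
7.7083
```

View pics/s3.png

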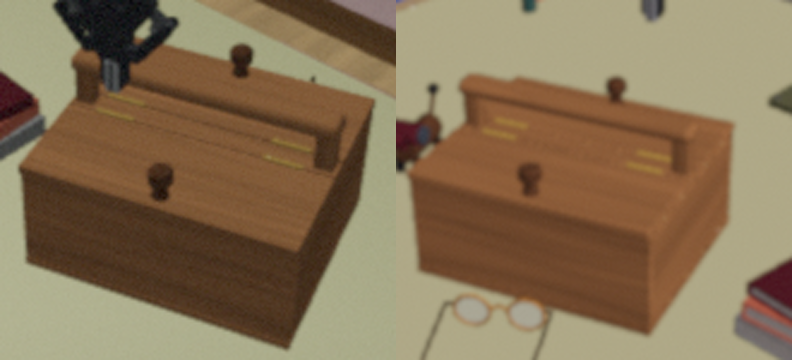

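The near lid looks flush in both views, and the tip stopped at z = 0.152, which is the shut-lid height. The knobs are at (160,180) and (530,178) in the side-by-side picture. Next I'll grasp the far knob.

```bash
python3 - <<'E'
from h import *
T=tip(0)
move_straight(get_tool_pos()+[0,0,.05])
move_pose(T+[0,0,.15],rot(0)); gripper_to(1.0)
f0=get_ft_force()
print(move_straight(T,v=.08,guard=12)); print(T,get_tool_pos(),get_ft_force()-f0)
gripper_to(0.0,40); print(get_width(),get_grasp_force(),get_ft_force()-f0,get_tool_pos(),get_time_s())
f=grab_frame("side"); g=grab_frame("scene")
cv2.imwrite("pics/s4.png",np.hstack([cv2.resize(f[130:280,250:415,::-1],None,fx=2.4,fy=2.4,interpolation=cv2.INTER_CUBIC),cv2.resize(g[110:260,180:345,::-1],None,fx=2.4,fy=2.4,interpolation=cv2.INTER_CUBIC)]))
E
```

```text
False
[ 0.69281624 -0.0050952   0.158     ] [ 0.69314842 -0.00509713  0.15854346] [ 0.82832917 -0.86298067  0.54722512]
0.3049642808473368 39.33184236288071 [-1.22679831 -0.42504568  1.25529449] [ 0.69282429 -0.0050626   0.15822235] 12.5583
```

View pics/s4.png

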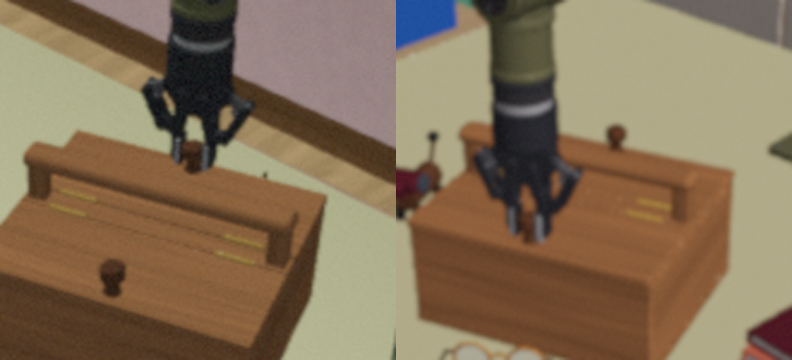

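The knob is held between the pads, at (193,157) and (530,225) in the picture. The grip width is about 26 mm, close to the 28 mm head. I'll raise it along the hinge arc.

```bash
python3 - <<'E'
from h import *
for a in np.linspace(0,.785,9)[1:]:
    move_straight(tip(a),rot(a),v=.05)
    print(round(a,2),get_ft_force().round(1),get_width().__round__(3),round(get_grasp_force(),1),round(get_time_s(),1))
wait(.6); print(get_tool_pos()-tip(.785),np.abs(get_qvel()).max(),get_ft_force())
f=grab_frame("side"); g=grab_frame("scene"); np.save("pics/f5.npy",f); np.save("pics/g5.npy",g)
cv2.imwrite("pics/s5.png",np.hstack([cv2.resize(f[110:280,240:405,::-1],None,fx=2.4,fy=2.4,interpolation=cv2.INTER_CUBIC),cv2.resize(g[90:260,180:345,::-1],None,fx=2.4,fy=2.4,interpolation=cv2.INTER_CUBIC)]))
for n,(x,y) in {"side":(240,110),"scene":(180,90)}.items():
    for a in(.70,.785,.87): print(n,a,((proj(n,box(p,[far(a,.125,.16,0),far(a,.125,-.16,0),far(a,.105,0,.027)]))-[x,y]+.5)*2.4+([396,0] if n=="scene" else 0)).round().tolist())
E
```

```text
0.1 [ 1.6  1.3 -2. ] 0.307 39.5 13.0
0.2 [ 2.1  1.2 -1.9] 0.308 39.6 13.4
0.29 [ 1.7  1.2 -1. ] 0.311 39.6 13.7
0.39 [ 1.6  2.7 -0.4] 0.306 39.6 14.1
0.49 [2.7 2.7 0.1] 0.31 39.6 14.4
0.59 [1.4 4.3 0.5] 0.309 39.7 14.8
0.69 [1.7 4.2 0.4] 0.309 39.7 15.2
0.78 [0.5 4.1 2. ] 0.303 39.8 15.5
[0.00047387 0.00038971 0.00014388] 0.001309507825888526 [1.61093264 4.5954555  1.53706038]
side 0.7 [[91.0, 132.0], [354.0, 197.0], [208.0, 172.0]]
side 0.785 [[88.0, 130.0], [353.0, 194.0], [206.0, 172.0]]
side 0.87 [[85.0, 128.0], [352.0, 193.0], [203.0, 173.0]]
scene 0.7 [[661.0, 254.0], [413.0, 198.0], [545.0, 207.0]]
scene 0.785 [[664.0, 245.0], [416.0, 190.0], [548.0, 200.0]]
scene 0.87 [[667.0, 236.0], [418.0, 181.0], [551.0, 194.0]]
```

View pics/s5.png

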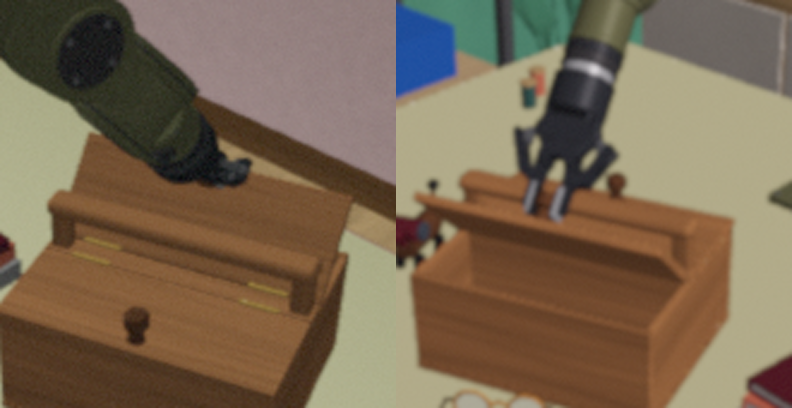

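The far lid stands at about 45 degrees. Its free-edge corners, at (416,194) and (352,194) in the picture, match a prediction of 0.74–0.785 rad. The knob is still gripped at 40 N, the near lid is flush and the arm is still, so I'm handing in.

```bash
python3 -c "
from cell import *
print(get_width(),get_grasp_force(),get_time_s()); print(job_done())"
```

```text
0.3030296274358193 39.74612059537321 16.225
the job is handed in; nothing more can be done
None
```

I pressed the near lid down until it lay flush past its catch, and the fingers are holding the far lid's knob with the lid at about 45 degrees; I handed the job in at 16 s, and no verdict was returned.

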